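# Tip the brass nipple out of its tube into the tray

### The arm

A 6-joint arm with a two-finger parallel gripper is mounted at the origin on the work surface. World frame = base frame: x ahead of the robot, y to its left, z up, the work surface at z = 0. Lengths are in m, angles in rad, forces in N, time in s.
With the tool pointing down it reaches from about 0.325 to 0.9 m from the base axis. Payload 6.1 kg.
Tool frame: the origin (TCP) lies midway between the tips of the shut fingers; the grasp point (between the pads) lies 19 mm behind it; x points along the fingers, y is the direction in which the jaws open and shut, and the axes are right-handed (so a half turn about x gives the same grasp; the last joint's range is limited). The gripper opens to 85 mm and grips with 20 to 120 N. Pads are 22 mm wide; open, the fingers measure 114 mm over their backs; the gripper's body (76 mm by 85 mm) begins 54 mm behind the grasp point. The pads swing forward as they close: fully open they stand 13 mm farther back than shut.
Start: joints at [-1.288, 0.22, 1.526, -0, 1.395, -0.126], TCP at [0.248, -0.573, 0.231] pointing down, gripper open.
Joint ranges: [-2.98, 2.98], [-0.91, 2.08], [0.09, 2.57], [-1.24, 4.39], [0.2, 2.65], [-2.68, 2.68]. Speed limits (rad/s): [2.57, 2.57, 3.01, 3.14, 3.14, 3.14].

### API

Orientations are given as [roll, pitch, yaw] about the fixed x, y, z axes, in that order (R = Rz(yaw) Ry(pitch) Rx(roll)).
In Python, from plant import movep, move_l, set_joints, gripper_to, hold, inverse_kinematics, observe, get_image, get_calibration, Unreachable, job_done gives the robot as it stands. Calls block until the motion is done:
- movep(position, orientation): joint-space move of the TCP to a pose.
- move_l(position, feed=0.15, rotation=None, max_force=None): straight line of the TCP; rotation=None keeps the orientation; feed is the mean speed in m/s. With max_force (N) it stops when the force on the tool has changed by that much, and returns True; else False.
- set_joints(angles): joint-space move.
- gripper_to(opening, f_grip=None): finger opening in m; f_grip is the grip in N (None keeps the last); returns when the fingers have stopped.
- hold(seconds).
- inverse_kinematics(position, orientation): joint angles nearest the present ones, or None.
- observe(): the state.
- get_image(name): name is "side" or "top" or "wrist"; returns (picture, depth): 420x560x3 uint8, red, green, blue; 420x560 float32, m along the optical axis (not along the pixel's ray), 0 where there is no reading.
- get_calibration(name): a dict with "intrinsics" (3x3 intrinsics, pixels), "world_from_camera" (4x4, takes a point from camera to world coordinates). Camera axes: x right, y down, z forward; pixel columns grow to the right and rows downward; lengths in m; the calibration is good to about 2 mm. A picture is of the moment at which its call begins: read the wrist's pose just before it. get_calibration takes no time and is no camera call; for the wrist camera it gives the pose at the moment of the call.
A pose or a line that the arm cannot do raises Unreachable and nothing moves.
- job_done(): hands the job in, once; it reports no verdict.
The state is a dict: "time_s": time; "q": joint angles; "joint_velocities": joint speeds; "joint_torque": joint torques, N m; "eef_pos": TCP position; "tcp_rot": TCP orientation; "ft_force": force on the tool from outside, world axes, zero at the start; "torque": the same for the moment, N m; "opening": finger opening in m.
Only numpy, scipy, OpenCV 4.12 (cv2) and the standard library are available. Lean on these libraries where they do the work, as an engineer would, in place of code of your own. Each camera call takes 0.05 s, during which the arm holds its last target.

### The job

One of the two tall clear tubes on the tip-out stand holds a brass pipe nipple, the other a black plastic plug, both too deep to grip. Slide the blue tray along its rail until it is centred in front of the tube with the brass nipple, then tip that tube forward over the tray so that the nipple slides out into it. Let the tube swing back upright, and leave the black plug in its tube and everything else on the bench where it is.

Things in the scene. Friction and masses are not known exactly. Their poses are not given: they have to be found in the camera images.
- stand: Fixed tip-out stand: grey base plate 285 mm (x) by 310 mm (y), 6 mm thick, carrying two tubes side by side and a tray. Origin on the bench midway between the tubes, straight below their common pivot axis; z up, x the direction in which the tubes tip (away from the robot, over the tray), y from the right tube to the left one. The pivot axis runs along y, 150 mm above the bench.
- left_pivot (a point): Centre of the left tube on its pivot axis: stand x = 0, y = +80 mm, 150 mm above the bench; axes as the stand's. The tube is square, clear plastic with orange bands, 58 mm outside, 50 mm inside; upright it reaches from 40 mm to its open mouth 270 mm above the bench, inner floor at 60 mm. It hangs between two uprights 18 mm (x) by 6 mm thick, 36 mm either side of its centre, 166 mm tall.
- right_pivot (a point): The same for the right tube: stand x = 0, y = -80 mm.
- tube_left (a joint): Tilt of the left tube, rad: 0 upright (stop), 1.57 level with the mouth to the stand's +x, 2.3 stop, mouth pointing steeply down over the tray. Weighted at the bottom, it swings slowly back upright by itself in about 3 s when let go; pushing it over by the upper part of its back takes less than 6 N. Things inside slide out at a tilt of about 1.85 to 2.05.
- tube_right (a joint): Tilt of the right tube, the same as tube_left.
- tray (a joint): Position in m of the blue tray along its cross rail: the tray's centre in the stand's y; from -0.09 to 0.09 (stops), stays where it is left, takes about 2 N to push.
- tray_floor (a point): Centre of the tray's inner floor, 17.5 mm above the bench and 135 mm in front (stand x) of the pivot axis; axes as the stand's. The open blue tray is 160 mm (x) by 120 mm (y) outside, with 5 mm walls; its side walls and near wall end 48 mm above the bench, its far wall 79 mm.
- nipple_mid (a point): Centre of the brass pipe nipple: a 29 mm thick, 60 mm long threaded cylinder, 95 to 160 g, with a hexagon 38 mm across corners round its middle; its z axis is its length. At the start it stands on the floor of one of the two tubes.
- plug_mid (a point): Centre of the black plastic plug of the same shape and size, standing in the other tube.
- coupling: Bystander: brass pipe coupling, ring 42 mm across, 40 mm tall, standing to the left of the stand; origin under its centre.
- bottle: Bystander: yellow plastic bottle, 48 mm across, 110 mm tall, to the right of the stand; origin under its centre.
- wrench: Bystander: steel wrench lying flat on the left of the bench; origin under its centre.
- carton: Bystander: closed cardboard box 110 x 90 x 70 mm on the left; origin under its centre.
- tape: Bystander: roll of white tape, 90 mm across, 24 mm tall, lying on the right of the bench; origin under its centre.
- cup: Bystander: blue mug 74 mm across, 90 mm tall, on the right; origin under its centre.
- screwdriver: Bystander: screwdriver lying on the right of the bench; origin under its centre.

How it is judged:
On the way, in this order (a step that is already met when the one before it is completed fails the run):
1. the tray is in front of the tube with the brass nipple (centred to 30 mm), the nipple still in its tube (y of nipple_mid in the frame of tray_floor between -0.03 and 0.03 m and x of nipple_mid in the frame of stand between -0.03 and 0.03 m), for 0.2 s.
2. while the tube is tipped over (beyond 1 rad), the nipple lies in the tray (value of joint any of tube_left, tube_right above 1 rad and x of nipple_mid in the frame of tray_floor between -0.08 and 0.08 m and y of nipple_mid in the frame of tray_floor between -0.06 and 0.06 m and z of nipple_mid in the frame of tray_floor between 0 and 0.05 m), for 0.1 s.
At the end, for the whole second after the job is handed in: The brass nipple rests inside the blue tray (its centre within the tray's walls, less than 50 mm above its floor), both tubes stand upright again to 0.2 rad, and the black plug is still in its tube (within 30 mm of where it was) (x of nipple_mid in the frame of tray_floor between -0.08 and 0.08 m and y of nipple_mid in the frame of tray_floor between -0.06 and 0.06 m and z of nipple_mid in the frame of tray_floor between 0 and 0.05 m and linear speed of nipple below 0.03 m/s and value of joint each of tube_left, tube_right below 0.2 rad and distance of plug_mid from where it was at the start of the episode below 0.03 m); the robot touches nothing.
It fails at once if the black plug leaves its place (more than 40 mm) (distance of plug_mid from where it was at the start of the episode above 0.04 m).
It fails at once if a bystander (coupling, bottle, wrench, carton, tape, mug or screwdriver) is moved by more than 30 mm (distance of any of coupling, bottle, wrench, carton, tape, cup, screwdriver from where it was at the start of the episode above 0.03 m).
It also fails if it takes over 54 s, if anything falls off the work surface, if the arm or the gripper's body presses on something with over 40 N, if the wrist force passes 120 N, or if a joint passes its speed limit or range.

## Working session

There is one attempt and no reset: what is moved stays moved. The work goes in short steps, each a Python script; the robot and the scene stay as the last script left them, time stands still between calls to the robot, and variables do not carry over. Pictures are saved under pics/ and viewed, and the job is handed in when it is done.

```bash
ls; mkdir -p pics; python3 - <<'E'
from plant import *
import cv2
for n in("side","top","wrist"):
    p,d=get_image(n); cv2.imwrite(f"pics/{n}0.png",p[:,:,::-1]); c=get_calibration(n); print(n,c["intrinsics"].tolist(),c["world_from_camera"].round(3).tolist(),(d==0).mean())
print(observe())
E
```

```text
pics
side [[511.719371472107, 0.0, 284.9705093893115], [0.0, 511.719371472107, 209.15352154154684], [0.0, 0.0, 1.0]] [[-0.784, -0.375, 0.494, -0.263], [-0.62, 0.49, -0.612, 0.991], [-0.012, -0.787, -0.617, 1.087], [0.0, 0.0, 0.0, 1.0]] 0.03552721088435374
top [[410.0299461352924, 0.0, 283.57371160610336], [0.0, 410.0299461352924, 212.0119261059717], [0.0, 0.0, 1.0]] [[-0.002, -0.995, 0.099, 0.401], [-1.0, 0.001, -0.002, 0.005], [0.002, -0.099, -0.995, 1.295], [0.0, 0.0, 0.0, 1.0]] 0.003864795918367347
wrist [[363.23390094118844, 0.0, 280.79737650437613], [0.0, 363.23390094118844, 208.67393711315995], [0.0, 0.0, 1.0]] [[0.398, -0.873, -0.283, 0.321], [-0.917, -0.379, -0.12, -0.543], [-0.003, 0.308, -0.951, 0.375], [0.0, 0.0, 0.0, 1.0]] 0.003915816326530612
{'time_s': 0.15, 'q': array([-1.28810708e+00,  2.21027010e-01,  1.52733690e+00, -4.01033529e-05,
        1.39467484e+00, -1.26109621e-01]), 'joint_velocities': array([-1.65680846e-04, -4.97824319e-03, -4.56317582e-03, -5.28473615e-04,
       -7.14100132e-04, -2.11475876e-05]), 'joint_torque': array([ 1.02219383e-03, -4.97482538e+01, -3.89904928e+01, -1.05106392e-04,
        7.07497456e-03, -1.41665274e-05]), 'eef_pos': array([ 0.24829422, -0.57307229,  0.23046771]), 'tcp_rot': array([-1.66961648,  1.5693497 ,  1.88078209]), 'ft_force': array([0.10255891, 0.25428949, 0.33441715]), 'torque': array([-0.03186608, -0.00706678, -0.02385441]), 'opening': 0.08543979351849376}
```

View pics/side0.png

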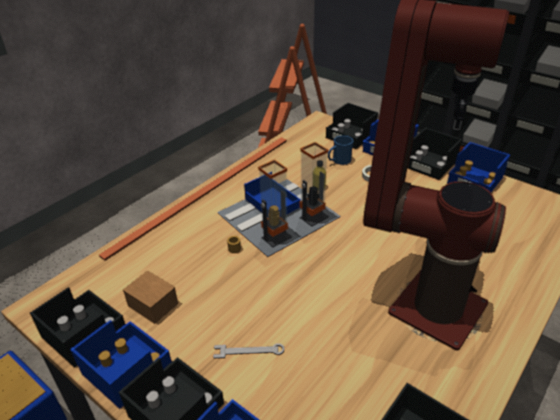

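View pics/top0.png

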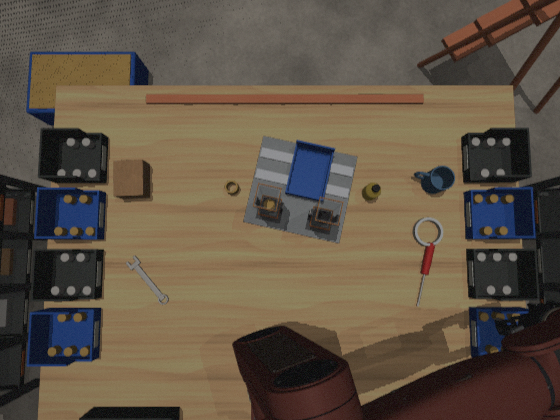

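The top view shows the stand rotated by about -12° with plate corners near (264,136), (357,154), (340,243), (244,222). Left tube is at (269,205), right at (323,216), and the tray at (311,171). I'll zoom in on the tubes.

```bash
python3 - <<'E'
import cv2,numpy as np
a=cv2.imread("pics/top0.png")[125:255,230:390]; b=cv2.imread("pics/side0.png")[130:260,210:370]
a=cv2.resize(a,None,fx=4.5,fy=4.5,interpolation=cv2.INTER_CUBIC);b=cv2.resize(b,None,fx=4.5,fy=4.5,interpolation=cv2.INTER_CUBIC)
cv2.imwrite("pics/ta.png",np.clip(a*1.6,0,255)); cv2.imwrite("pics/sa.png",np.clip(b*1.6,0,255))
E
```

```text
[ WARN:0@0.107] global loadsave.cpp:1063 imwrite_ Unsupported depth image for selected encoder is fallbacked to CV_8U.
```

View pics/ta.png

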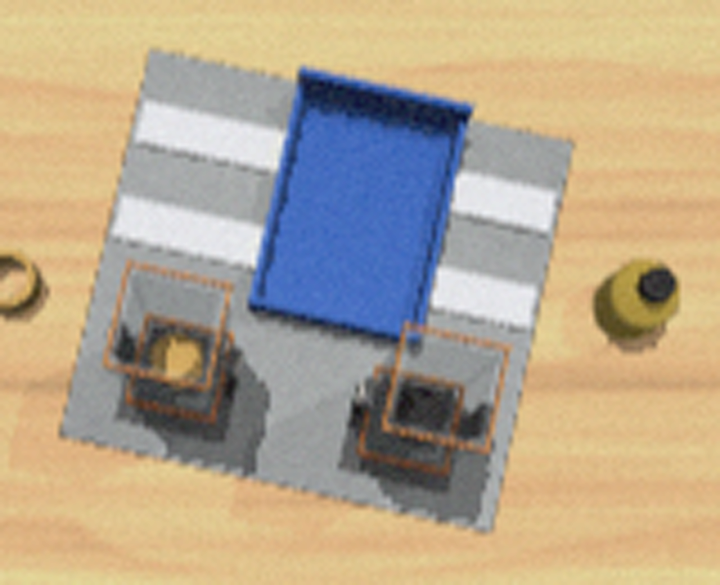

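View pics/sa.png

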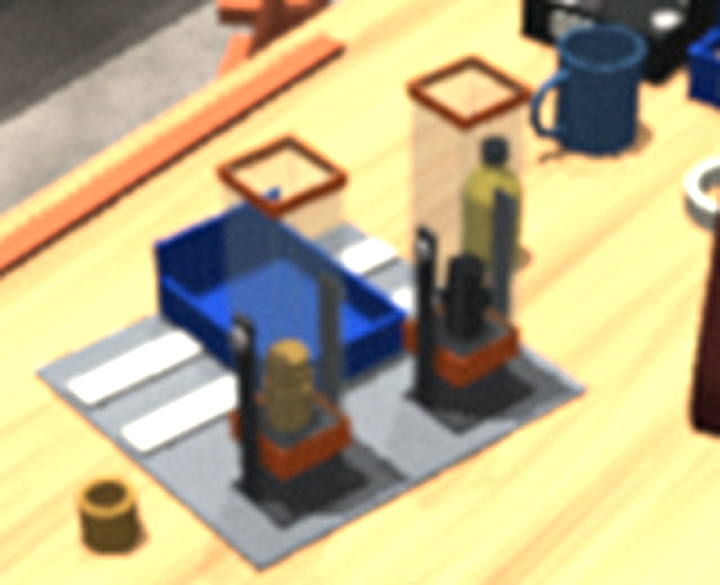

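Both views show brass in the left tube (top crop (180,355), side crop (288,385)) and black in the right. Next I'll measure the stand pose from the plate, the orange rims and the tray.

```bash
cat > h.py <<'E'
import numpy as np, cv2
from plant import *
def ray(n,uv,z,c=None):
    c=c or get_calibration(n); K=c["intrinsics"];T=c["world_from_camera"]
    d=T[:3,:3]@np.linalg.solve(K,[uv[0],uv[1],1.]); o=T[:3,3]
    return o+d*(z-o[2])/d[2]
E
python3 - <<'E'
from h import *
C=lambda p,o:(p[0]/4.5+o[0]-.4,p[1]/4.5+o[1]-.4)
def show(nm,n,pts,z,o):
    P=np.array([ray(n,C(p,o),z)[:2] for p in pts]); 
    e=np.diff(np.vstack([P,P[:1]]),axis=0)
    print(nm,n,"c",P.mean(0).round(4),"sides",np.linalg.norm(e,axis=1).round(3),"ang",np.degrees(np.arctan2(e[:,1],e[:,0])).round(1))
    return P
T=(230,125);S=(210,130)
show("plate","top",[(150,48),(575,142),(492,530),(62,436)],.006,T)
show("plate","side",[(38,372),(262,570),(587,388)],.006,S)
L=[(130,262),(232,285),(209,390),(106,364)];R=[(407,323),(509,347),(488,451),(383,428)]
l=show("rimL","top",L,.27,T);r=show("rimR","top",R,.27,T)
show("rimL","side",[(219,172),(290,137),(346,178),(275,214)],.27,S)
show("rimR","side",[(407,90),(470,58),(531,93),(466,126)],.27,S)
show("tray nearfloor","top",[(252,310),(418,343)],.048,T)
show("tray far","top",[(302,68),(472,106)],.079,T)
d=l.mean(0)-r.mean(0);print("LR",np.linalg.norm(d),np.degrees(np.arctan2(d[1],d[0]))-90,(l.mean(0)+r.mean(0))/2)
# automatic plate check
p=cv2.imread("pics/top0.png")
h=cv2.cvtColor(p,cv2.COLOR_BGR2HSV); m=((h[...,1]<40)|((h[...,0]>105)&(h[...,0]<125)&(h[...,1]>120))).astype(np.uint8); m[:130]=0;m[250:]=0;m[:,:238]=0;m[:,362:]=0
m=cv2.morphologyEx(m,cv2.MORPH_OPEN,np.ones((3,3)))
cs=max(cv2.findContours(m,0,2)[0],key=cv2.contourArea)
print(cv2.minAreaRect(cs)); b=cv2.boxPoints(cv2.minAreaRect(cs)); P=np.array([ray("top",q,.006)[:2] for q in b]); print(b,P.round(4),P.mean(0),np.linalg.norm(P-np.roll(P,1,0),axis=1))
E
```

```text
plate top c [ 0.605  -0.0518] sides [0.311 0.283 0.307 0.285] ang [-102.8  167.1   77.6  -12.3]
plate side c [0.5676 0.0131] sides [0.281 0.307 0.414] ang [ 167.  -102.4   34.8]
rimL top c [0.5417 0.0443] sides [0.059 0.061 0.059 0.059] ang [-102.9  167.7   75.7  -12.8]
rimR top c [ 0.5066 -0.1108] sides [0.059 0.06  0.06  0.061] ang [-103.5  167.8   77.5  -13.3]
rimL side c [0.5372 0.0537] sides [0.061 0.061 0.06  0.061] ang [-99.5 165.1  80.1 -14.1]
rimR side c [ 0.5019 -0.1005] sides [0.06  0.061 0.061 0.059] ang [-98.8 168.3  80.  -12.2]
tray nearfloor top c [ 0.5711 -0.0602] sides [0.115 0.115] ang [-101.4   78.6]
tray far top c [ 0.7295 -0.0947] sides [0.117 0.117] ang [-102.9   77.1]
LR 0.15904027340223623 -12.764910872688901 [ 0.52417511 -0.03328345]
((300.6587829589844, 187.0352783203125), (97.83563232421875, 92.1954345703125), 12.52880859375)
[[242.90585 221.42351]
 [262.90585 131.42351]
 [358.4117  152.64705]
 [338.4117  242.64705]] [[ 0.4999  0.1308]
 [ 0.7906  0.0687]
 [ 0.7205 -0.2378]
 [ 0.4327 -0.1693]] [ 0.61092362 -0.05188974] [0.30755014 0.2972543  0.31441383 0.2958381 ]
```

```bash
python3 - <<'E'
from h import *
C=lambda p,o:(p[0]/4.5+o[0]-.4,p[1]/4.5+o[1]-.4)
T=(230,125);S=(210,130)
for a,b in [((150,48),(38,372)),((62,436),(262,570)),((492,530),(587,388))]:
    print(ray("top",C(a,T),.006).round(4),ray("side",C(b,S),.006).round(4))
# triangulate rim centres
for a,b in [((169,325),(282.5,175)),((447,387),(468.5,92))]:
  A=[];B=[]
  for n,uv in (("top",C(a,T)),("side",C(b,S))):
    c=get_calibration(n);K=c["intrinsics"];M=c["world_from_camera"]
    d=M[:3,:3]@np.linalg.solve(K,[*uv,1.]);d/=np.linalg.norm(d);N=np.eye(3)-np.outer(d,d);A.append(N);B.append(N@M[:3,3])
  x=np.linalg.lstsq(np.vstack(A),np.hstack(B),rcond=None)[0]; print("tri",x.round(4),[np.linalg.norm(A[i]@x-B[i]).round(4) for i in (0,1)])
pS,dS=get_image("top"); 
for uv in [(242,200),(300,222),(300,165),(200,300)]:
    print(uv,dS[uv[1]-1:uv[1]+2,uv[0]-1:uv[0]+2].mean())
for n in ("top","side"):
  c=get_calibration(n);K=c["intrinsics"];M=c["world_from_camera"];_,d=get_image(n)
  for uv in [(300,222),(200,260),(210,300)] if n=="top" else [(255,240),(250,300),(330,250)]:
    q=M[:3,:3]@(np.linalg.solve(K,[*uv,1.])*d[uv[1],uv[0]])+M[:3,3];print(n,uv,q.round(4))
E
```

```text
[0.7779 0.0686 0.006 ] [0.7721 0.0707 0.006 ]
[0.4997 0.1293 0.006 ] [0.4984 0.1341 0.006 ]
[ 0.4335 -0.171   0.006 ] [ 0.4324 -0.1655  0.006 ]
tri [0.5435 0.0451 0.2627] [np.float64(0.0008), np.float64(0.0008)]
tri [ 0.5083 -0.1114  0.2618] [np.float64(0.0009), np.float64(0.0009)]
(242, 200) 1.3041186
(300, 222) 1.2930714
(300, 165) 1.300244
(200, 300) 1.2750983
top (300, 222) [ 0.4976 -0.049   0.0093]
top (200, 260) [0.3793 0.2642 0.0034]
top (210, 300) [ 0.2554  0.232  -0.0026]
side (255, 240) [0.5774 0.1029 0.0078]
side (250, 300) [ 0.4289  0.2959 -0.0013]
side (330, 250) [ 0.3681 -0.0125 -0.0017]
```

```bash
python3 - <<'E'
from h import *
from scipy.optimize import least_squares
D=[]
for r in (.4,.5,.6,.7):
  for z in (.05,.2,.35):
    q=inverse_kinematics([r*np.cos(-.2),r*np.sin(-.2),z],[0,np.pi/2,-.2])
    if q is not None: D.append((r,z,*q))
D=np.array(D);print(D.round(3))
def f(p):
  h,L1,L2,L3,r0,o=p;a=D[:,3];b=a+D[:,4]
  return np.r_[r0+L1*np.sin(a)+L2*np.sin(b)+o*np.cos(b)-D[:,0], h+L1*np.cos(a)+L2*np.cos(b)-o*np.sin(b)-L3-D[:,1]]
s=least_squares(f,[.3,.5,.5,.2,0,0]);print(s.x.round(4),abs(s.fun).max())
E
```

```text
[[ 0.4    0.05  -0.398 -0.105  2.238 -0.     1.008 -1.769]
 [ 0.4    0.2   -0.398 -0.327  2.11   0.     1.358 -1.769]
 [ 0.4    0.35  -0.398 -0.394  1.883  0.     1.653 -1.769]
 [ 0.5    0.05  -0.358  0.139  1.99  -0.     1.012 -1.729]
 [ 0.5    0.2   -0.358 -0.057  1.881  0.     1.317 -1.729]
 [ 0.5    0.35  -0.358 -0.135  1.674  0.     1.602 -1.729]
 [ 0.6    0.05  -0.331  0.354  1.728 -0.     1.06  -1.702]
 [ 0.6    0.2   -0.331  0.185  1.628  0.     1.329 -1.702]
 [ 0.6    0.35  -0.331  0.112  1.43   0.     1.6   -1.702]
 [ 0.7    0.05  -0.313  0.562  1.438 -0.     1.142 -1.683]
 [ 0.7    0.2   -0.313  0.418  1.34   0.     1.384 -1.683]
 [ 0.7    0.35  -0.313  0.361  1.136  0.     1.644 -1.683]]
[-0.3121  0.4071  0.5472 -0.2918  0.0064  0.0506] 0.000508694107588234
```

View pics/wrist0.png

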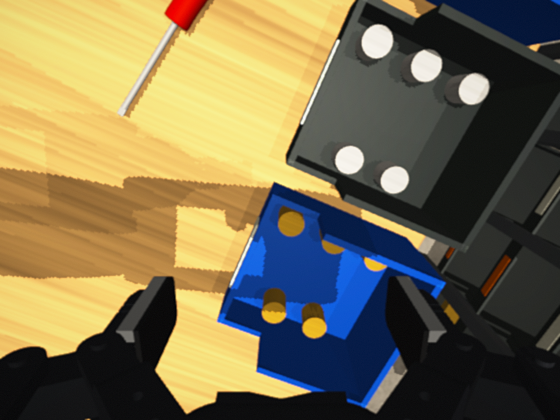

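```bash
cat >> h.py <<'E'
from scipy.spatial.transform import Rotation as Rot
E
python3 - <<'E'
from h import *
from scipy.optimize import least_squares
D=[]
for r in (.5,.6,.7):
  for z in (.1,.25):
   for p in (1.57,1.2,.9):
    for ro in (0,):
     q=inverse_kinematics([r*np.cos(-.2),r*np.sin(-.2),z],[ro,p,-.2])
     if q is not None: D.append((r,z,p,*q))
D=np.array(D);print(D.round(3))
D=D[D[:,2]>1.5]
# generic: vertical tool lateral offset -> fit L3 from planar-tilted about base radial dir
E2=[]
for rr in (.5,.6,.7):
  for z in (.1,.25):
    for p in (1.57,1.3,1.0,.8):
      # iterate so that tool x lies in plane of arm: yaw = q1
      y=-.35
      for _ in range(1):
        R=Rot.from_euler('xyz',[0,p,y]).as_matrix()
        pos=rr*np.array([np.cos(y),np.sin(y),0])+.0785*np.array([-np.sin(y),np.cos(y),0])+[0,0,z]
        q=inverse_kinematics(pos,[0,p,y])
      if q is not None: E2.append((rr,z,p,*q))
E2=np.array(E2);print(E2.round(3))
def f(v):
  h,L1,L2,L3,r0,o=v;a=E2[:,4];b=a+E2[:,5];c=b+E2[:,7]
  return np.r_[r0+L1*np.sin(a)+L2*np.sin(b)+o*np.cos(b)+L3*np.sin(c)-E2[:,0],h+L1*np.cos(a)+L2*np.cos(b)-o*np.sin(b)+L3*np.cos(c)-E2[:,1]]
s=least_squares(f,[.3,.4,.5,.3,0,0.05]);print(s.x.round(4),abs(s.fun).max())
E
```

```text
[[ 0.5    0.1    1.57  -0.358  0.06   1.966  0.     1.114 -1.729]
 [ 0.5    0.1    1.2   -0.409 -0.219  2.275  0.113  0.726 -1.851]
 [ 0.5    0.1    0.9   -0.472 -0.397  2.514  0.436  0.407 -2.19 ]
 [ 0.5    0.25   1.57  -0.358 -0.096  1.823  0.     1.414 -1.729]
 [ 0.5    0.25   1.2   -0.409 -0.411  2.12   0.086  1.071 -1.807]
 [ 0.5    0.25   0.9   -0.472 -0.667  2.368  0.235  0.802 -1.951]
 [ 0.6    0.1    1.57  -0.331  0.286  1.706  0.     1.148 -1.702]
 [ 0.6    0.1    1.2   -0.365  0.045  2.031  0.092  0.701 -1.795]
 [ 0.6    0.1    0.9   -0.402 -0.077  2.265  0.411  0.317 -2.122]
 [ 0.6    0.25   1.57  -0.331  0.149  1.573  0.     1.419 -1.702]
 [ 0.6    0.25   1.2   -0.365 -0.133  1.899  0.07   1.01  -1.762]
 [ 0.6    0.25   0.9   -0.402 -0.327  2.153  0.203  0.664 -1.891]
 [ 0.7    0.1    1.57  -0.313  0.505  1.417  0.     1.219 -1.683]
 [ 0.7    0.1    1.2   -0.336  0.271  1.774  0.074  0.731 -1.753]
 [ 0.7    0.1    0.9   -0.36   0.162  2.016  0.327  0.314 -2.009]
 [ 0.7    0.25   1.57  -0.313  0.388  1.285  0.     1.468 -1.683]
 [ 0.7    0.25   1.2   -0.336  0.114  1.654 
[... 841 characters left out ...]
35  -0.045  1.798  0.     1.118 -1.571]
 [ 0.6    0.25   1.    -0.35  -0.247  2.054  0.     0.764 -1.571]
 [ 0.6    0.25   0.8   -0.35  -0.352  2.215  0.     0.508 -1.571]
 [ 0.7    0.1    1.57  -0.35   0.514  1.403  0.     1.223 -1.571]
 [ 0.7    0.1    1.3   -0.35   0.336  1.669  0.     0.866 -1.571]
 [ 0.7    0.1    1.    -0.35   0.2    1.926  0.     0.444 -1.571]
 [ 0.7    0.25   1.57  -0.35   0.399  1.271  0.     1.471 -1.571]
 [ 0.7    0.25   1.3   -0.35   0.194  1.545  0.     1.132 -1.571]
 [ 0.7    0.25   1.    -0.35   0.009  1.822  0.     0.739 -1.571]
 [ 0.7    0.25   0.8   -0.35  -0.077  1.987  0.     0.46  -1.571]]
[0.3111 0.4116 0.5477 0.3339 0.     0.0524] 3.771498618743152e-06
```

```bash
cat >> h.py <<'E'
O=np.array([.5235,-.031,0]); YAW=np.radians(-12.7)
RS=Rot.from_euler('z',YAW).as_matrix()
def W(x,y,z): return O+RS@np.array([x,y,z])
def S(p): return RS.T@(np.asarray(p)-O)
# tool down: x=-z ; camera towards stand +x
def down(sgn):
    X=np.array([0,0,-1.]);Z=sgn*RS[:,0];Y=np.cross(Z,X)
    return Rot.from_matrix(np.c_[X,Y,Z]).as_euler('xyz').tolist()
E
python3 - <<'E'
from h import *
o=observe();R=Rot.from_euler('xyz',o["tcp_rot"]).as_matrix()
c=get_calibration("wrist")["world_from_camera"]
print("cam in tool",R.T@(c[:3,3]-o["eef_pos"]))
print("bottle",S(ray("top",(372,191),.09)))
for s in (1,-1):
  for p in [(.145,-.105,.40),(.145,-.105,.03),(.145,0,.03),(-.06,.08,.35),(.09,.08,.15)]:
    q=inverse_kinematics(W(*p),down(s));print(s,p,W(*p).round(3),None if q is None else np.round(q,2))
E
```

```text
cam in tool [-0.14404767  0.00098279 -0.07882079]
bottle [ 0.10890097 -0.21022963  0.09      ]
1 (0.145, -0.105, 0.4) [ 0.642 -0.165  0.4  ] [-0.37  0.27  1.16  0.    1.71 -1.72]
1 (0.145, -0.105, 0.03) [ 0.642 -0.165  0.03 ] [-0.37  0.51  1.56  0.    1.08 -1.72]
1 (0.145, 0, 0.03) [ 0.665 -0.063  0.03 ] [-0.21  0.52  1.54  0.    1.08 -1.56]
1 (-0.06, 0.08, 0.35) [0.483 0.06  0.35 ] [-0.04 -0.17  1.7   0.    1.61 -1.39]
1 (0.09, 0.08, 0.15) [0.629 0.027 0.15 ] [-0.08  0.3   1.59  0.    1.25 -1.43]
-1 (0.145, -0.105, 0.4) [ 0.642 -0.165  0.4  ] [-0.37  0.27  1.16  0.    1.71  1.42]
-1 (0.145, -0.105, 0.03) [ 0.642 -0.165  0.03 ] [-0.37  0.51  1.56  0.    1.08  1.42]
-1 (0.145, 0, 0.03) [ 0.665 -0.063  0.03 ] [-0.21  0.52  1.54 -0.    1.08  1.58]
-1 (-0.06, 0.08, 0.35) [0.483 0.06  0.35 ] [-0.04 -0.17  1.7   0.    1.61  1.75]
-1 (0.09, 0.08, 0.15) [0.629 0.027 0.15 ] [-0.08  0.3   1.59 -0.    1.25  1.71]<sys>:0: UserWarning: Gimbal lock detected. Setting third angle to zero since it is not possible to uniquely determine all angles.
```

```bash
python3 -W ignore - <<'E'
from h import *
p=observe()["eef_pos"]
move_l([p[0],p[1],.40],feed=.25)
gripper_to(0.0)
movep(W(.145,-.105,.40),down(-1))
print(S(observe()["eef_pos"]),observe()["time_s"])
im,_=get_image("wrist");cv2.imwrite("pics/w1.png",im[:,:,::-1])
print(move_l(W(.145,-.105,.032),feed=.2,max_force=15))
im,_=get_image("top");cv2.imwrite("pics/t1.png",cv2.resize(im[100:280,200:440,::-1],None,fx=3,fy=3))
o=observe();print(S(o["eef_pos"]),o["time_s"],o["ft_force"],o["opening"])
E
```

```text
[ 0.14493995 -0.10599057  0.39998322] 3.9333
False
[ 0.14593    -0.10513247  0.03333066] 6.025 [ 0.37781202 -0.17849108  1.17339467] 0.00021692135883134264
```

View pics/w1.png

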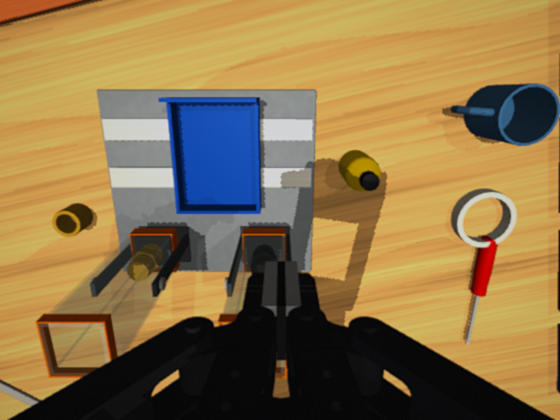

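View pics/t1.png

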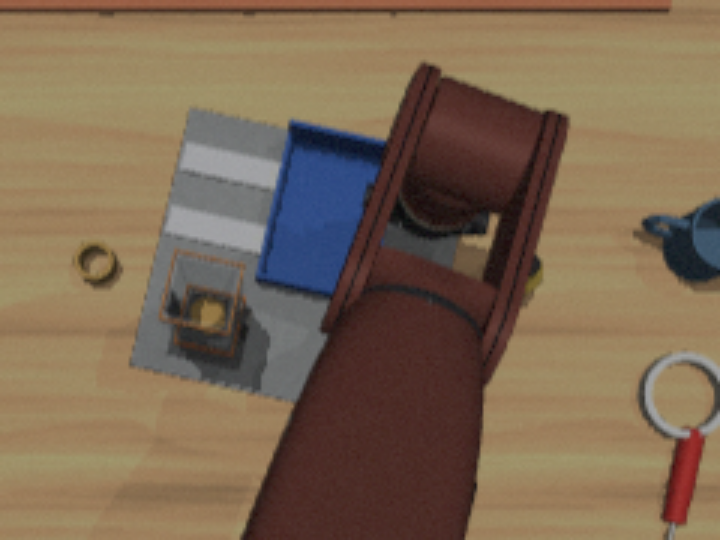

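The tool is down beside the tray with no contact. The wrist view shows the tray at (217,155), brass at (145,262) in the left tube, and nothing disturbed. Next I push the tray.

```bash
python3 -W ignore - <<'E'
from h import *
print(move_l(W(.145,.002,.032),feed=.06,max_force=15))
o=observe();print(S(o["eef_pos"]),o["time_s"],o["ft_force"])
move_l(W(.145,-.02,.032),feed=.1)
print(move_l(W(.145,-.02,.40),feed=.3))
im,_=get_image("wrist");cv2.imwrite("pics/w2.png",im[:,:,::-1]);print(observe()["time_s"])
E
```

```text
False
[0.14478582 0.00199016 0.03195782] 7.9583 [-0.11946476 -0.62133313 -0.18364921]
False
9.75
```

View pics/w2.png

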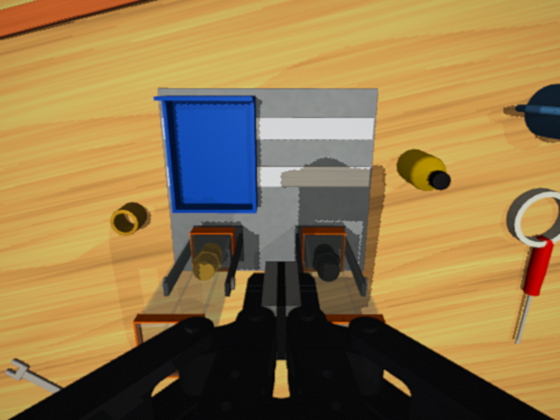

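The tray now stands at (213,155) directly in front of the left tube (212,245). I'll check this in numbers.

```bash
python3 -W ignore - <<'E'
from h import *
for n,uv,z in [("nearL",(171,212),.048),("nearR",(257,212),.048),("plate farL",(160,88),.006),("plate farR",(378,88),.006),("Lband L",(191,227),.06),("Lband R",(238,227),.06),("Rband L",(302,227),.06),("Rband R",(347,227),.06)]:
    print(n,S(ray("wrist",uv,z)).round(4))
E
```

```text
nearL [0.057 0.137 0.048]
nearR [0.0572 0.0137 0.048 ]
plate farL [0.2259 0.1487 0.006 ]
plate farR [ 0.2261 -0.1562  0.006 ]
Lband L [0.0387 0.1069 0.06  ]
Lband R [0.0387 0.0402 0.06  ]
Rband L [ 0.0388 -0.0506  0.06  ]
Rband R [ 0.0389 -0.1144  0.06  ]
```

```bash
cat >> h.py <<'E'
def P(th,d=.085,w=.011,y=.077):
    s,c=np.sin(th),np.cos(th); n=np.array([-c,s])
    t=d*np.array([s,c])+(.029+w*abs(c))*n
    return W(t[0],y,.15+t[1])
E
python3 -W ignore - <<'E'
from h import *
move_l(W(-.07,.077,.40),feed=.2)
print(move_l(W(-.07,.077,.237),feed=.15,max_force=10))
for th in np.linspace(0,1.2,6):
    r=move_l(P(th),feed=.05,max_force=15); o=observe()
    print(round(th,2),r,S(o["eef_pos"]).round(3),(RS.T@o["ft_force"]).round(2),round(o["time_s"],2))
    if r: break
im,_=get_image("side");cv2.imwrite("pics/s3.png",cv2.resize(im[100:280,180:420,::-1],None,fx=3,fy=3))
E
```

```text
False
0.0 False [-0.04   0.077  0.235] [ 0.22 -0.7  -0.8 ] 13.07
0.24 False [-0.018  0.077  0.242] [-0.44  0.52  0.52] 13.68
0.48 False [0.005 0.077 0.243] [-1.26  0.48  0.41] 14.29
0.72 False [0.028 0.077 0.238] [-2.56 -0.9   0.48] 14.92
0.96 False [0.049 0.077 0.227] [-2.06  1.13  0.64] 15.54
1.2 False [0.067 0.077 0.211] [-1.15  0.67  1.95] 16.18
```

View pics/s3.png

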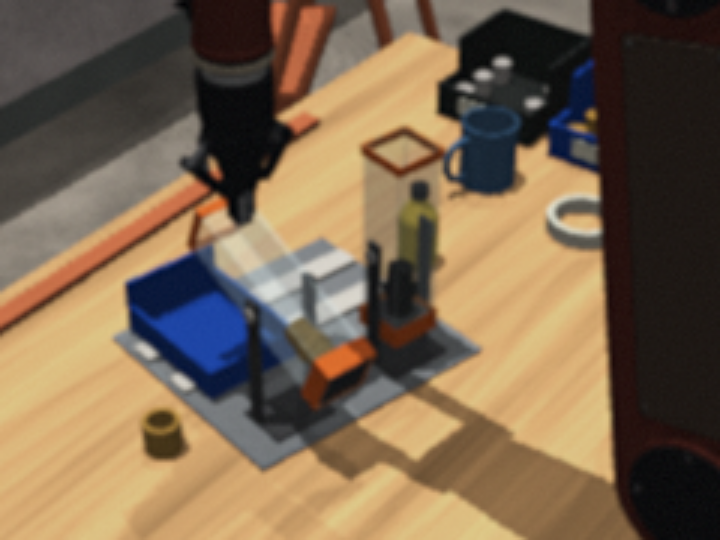

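The left tube is tilted about 1 rad, its mouth at (205,225). The nipple is still near its bottom (310,340) and the finger is centred on the back. I'll keep tipping.

```bash
python3 -W ignore - <<'E'
from h import *
for th in (1.45,1.7,1.85,1.95,2.05,2.15):
    r=move_l(P(th),feed=.05,max_force=15); o=observe()
    print(round(th,2),r,S(o["eef_pos"]).round(3),(RS.T@o["ft_force"]).round(2),round(o["time_s"],2))
    if r: break
hold(1.0)
im,_=get_image("side");cv2.imwrite("pics/s4.png",cv2.resize(im[100:280,180:420,::-1],None,fx=3,fy=3))
E
```

```text
1.45 False [0.081 0.077 0.19 ] [0.22 0.59 2.31] 16.88
1.7 False [0.088 0.077 0.169] [ 0.29 -0.33  4.57] 17.48
1.85 False [0.09  0.077 0.157] [1.86 0.65 2.22] 17.87
1.95 False [0.091 0.077 0.149] [ 1.26 -0.17  1.62] 18.18
2.05 False [0.091 0.077 0.14 ] [1.48 1.5  1.09] 18.5
2.15 False [0.089 0.077 0.132] [ 0.27 -0.06  1.62] 18.82
```

View pics/s4.png

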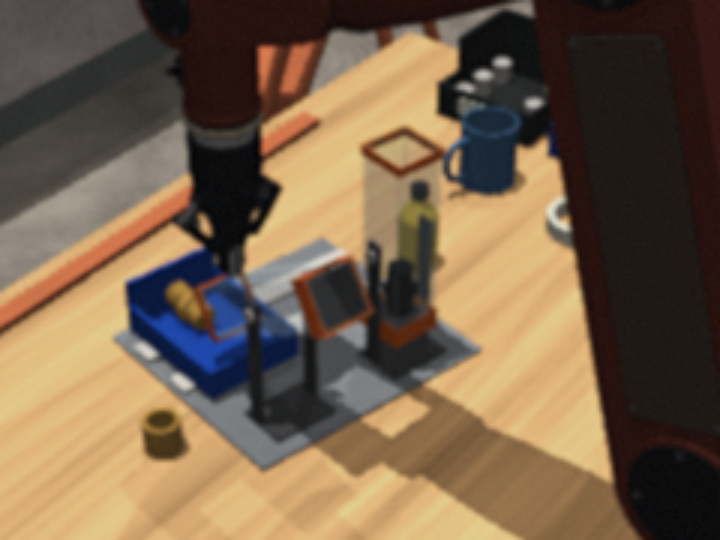

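```bash
python3 -W ignore - <<'E'
from h import *
im,_=get_image("wrist");cv2.imwrite("pics/w4.png",im[:,:,::-1])
im,_=get_image("side");cv2.imwrite("pics/s5.png",cv2.resize(im[165:245,210:320,::-1],None,fx=7,fy=7,interpolation=cv2.INTER_CUBIC))
E
```

```text
(no output)
```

View pics/w4.png

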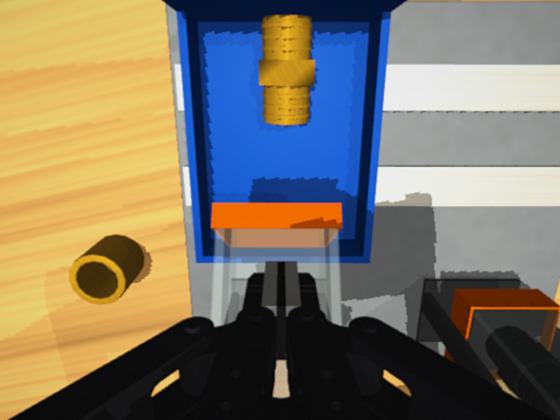

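View pics/s5.png

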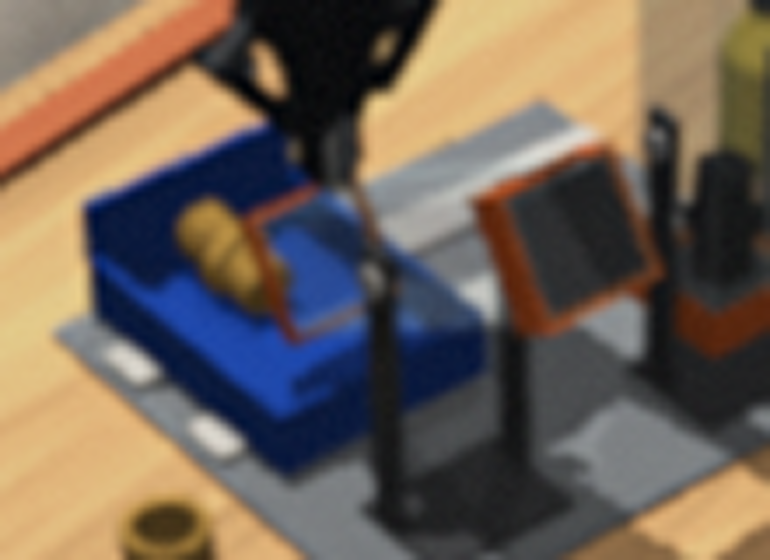

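The wrist view shows the nipple at (288,70), fully out of the tube. It lies in the tray near the far wall, clear of the mouth at (275,225). I'll lift quickly and let the tube swing back.

```bash
python3 -W ignore - <<'E'
from h import *
move_l(W(.093,.077,.42),feed=.3)
hold(4)
im,_=get_image("wrist");cv2.imwrite("pics/w6.png",im[:,:,::-1])
hsv=cv2.cvtColor(im,cv2.COLOR_RGB2HSV)
im,_=get_image("side");cv2.imwrite("pics/s6.png",cv2.resize(im[100:280,180:420,::-1],None,fx=3,fy=3))
o=observe();print(o["time_s"],o["ft_force"],S(o["eef_pos"]))
E
```

```text
25.175 [ 0.99377874 -0.33768119  0.55651837] [0.09298786 0.07701845 0.41999817]
```

View pics/w6.png

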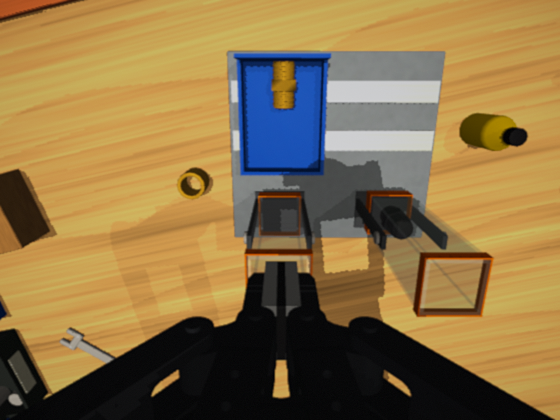

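View pics/s6.png

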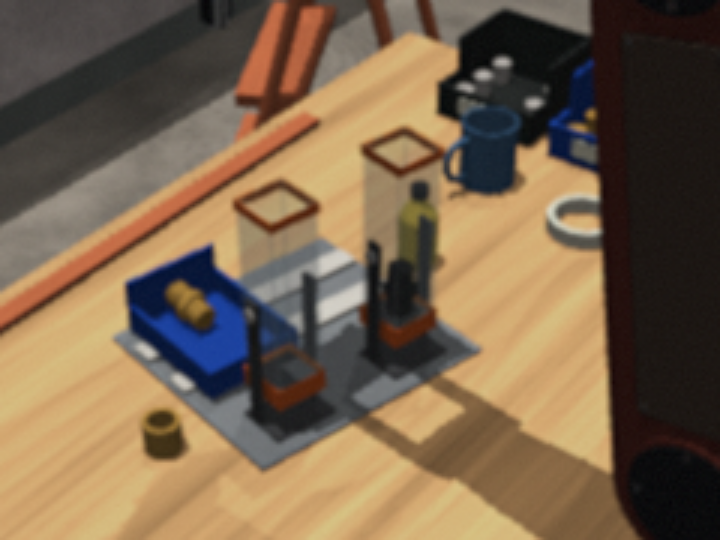

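```bash
python3 -W ignore - <<'E'
from h import *
for n,uv in (("wrist",(284,86)),("side",(190/3+180,305/3+100))): print(n,"nipple in tray frame",(S(ray(n,uv,.035))-[.135,.075,.0175]).round(3))
job_done();print(observe()["time_s"])
E
```

```text
wrist nipple in tray frame [ 0.044 -0.003  0.018]
side nipple in tray frame [ 0.046 -0.001  0.017]
the job is handed in; nothing more can be done
the job is handed in; nothing more can be done
```

The brass nipple is in the blue tray, the left tube is upright again, and I handed the job in at about 25 s. No verdict is reported.

I identified the brass nipple in the left tube from two camera views. I pushed the tray along its rail with the shut fingers, tipped the left tube by its back to a commanded 2.15 rad, and lifted clear so it could swing back.

**Last checks:**
- **Tray:** its centre measured about 75 mm in stand y, against a left tube centre of 74 to 80 mm, so it is well within the 30 mm allowed.
- **Nipple while tipped:** while the tube was still held over, the wrist view showed the nipple fully out and lying in the tray.
- **Nipple at the end:** taking its height as that of a nipple lying on the tray floor, it sits about 45 mm forward of the tray centre and 2 mm to the side. The wrist and side views agree to within 2 mm.
- **Left tube:** its rim is within a pixel of where it started in the side view.
- **Plug and bystanders:** the plug and the bystanders in view looked undisturbed. I did not measure each one, and the screwdriver was out of the last views.
- **Forces:** the largest reading I logged was about 4.6 N.

**One disagreement:** the side and top cameras differed by 5 to 10 mm when I located the stand, more than the stated 2 mm. A wrist-camera check of the stand gave a centre about 4 mm off in y, and I shifted the tipping line 3 mm to match.

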